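# Hold up the pink macaron in the pastry tongs

## Robot

A 7-joint arm with a two-finger parallel gripper is mounted at the origin on the work surface. World frame = base frame: x ahead of the robot, y to its left, z up, the work surface at z = 0. Lengths are in mm, angles in rad, forces in N, time in s.
With the tool pointing down it reaches from about 400 to 875 mm from the base axis. Payload 19.3 kg.
Tool frame: the origin (TCP) lies at the very end of the fingers, on their centre line; the grasp point (between the pads) lies 19 mm behind it (grip_point_offset is the z of the grasp point in the tool frame, in mm); z points along the fingers, y is the line along which they close (so a half turn about z gives the same grasp; the last joint's range is limited). The gripper opens to 85 mm and grips with 20 to 120 N. Pads are 22 mm wide; open, the fingers measure 114 mm over their backs; the gripper's body (76 mm by 85 mm) begins 54 mm behind the grasp point. The pads swing forward as they close: fully open they stand 13 mm farther back than shut.
Start: joints at [-1.281, 0.521, -0.036, 1.599, 0.021, 1.021, -0.113], TCP at [220.072, 584.964, 231.291] pointing down, gripper open.
Joint ranges: [-2.91, 2.91], [-0.3, 2.13], [-1.5, 1.42], [0.17, 2.43], [-1.26, 4.41], [0.16, 1.93], [-2.52, 2.52]. Speed limits (rad/s): [1.89, 1.89, 2.39, 2.39, 3.01, 3.01, 3.01].

## Interface

Orientations are given as a 3x3 rotation matrix whose columns are the frame's x, y, z axes.
In Python, from workcell import movep, movel, goto_joints, open_gripper, clamp, wait, inverse_kinematics, read_state, camera, PlanningError, finish_job, grip_point_offset gives the robot as it stands. Calls block until the motion is done:
- movep(position, orientation): joint-space move of the TCP to a pose.
- movel(position, frame=None, max_speed=150, guard=None): straight line of the TCP; frame=None keeps the orientation; max_speed is the mean speed in mm/s. With guard (N) it stops when the force on the tool has changed by that much, and returns True; else False.
- goto_joints(angles): joint-space move.
- open_gripper() and clamp(): open the fingers fully, or close them until they stop; the grip force is fixed at half the most.
- wait(seconds).
- inverse_kinematics(position, orientation): joint angles nearest the present ones, or None.
- read_state(): the state.
- camera(name): name is "scene" or "top" or "wrist"; returns a dict with "image" (420x560x3 uint8, blue, green, red), "range_z" (420x560 float32, mm along the optical axis (not along the pixel's ray), 0 where there is no reading), "fx", "fy", "cx", "cy" (pixels), "dist_coeffs" ([k1, k2, p1, p2, k3] as OpenCV has them; the pictures are not rectified), "cam_to_world" (4x4, takes a point from camera to world coordinates). Camera axes: x right, y up, looking along -z (the intrinsics and any distortion apply to the point x, -y, -z); pixel columns grow to the right and rows downward; lengths in mm; the calibration is good to about 2 mm. A picture is of the moment at which its call begins.
A pose or a line that the arm cannot do raises PlanningError and nothing moves.
- finish_job(): hands the job in; it is judged then, once.
The state is a dict: "time": time; "qpos": joint angles; "qvel": joint speeds; "joint_efforts": joint torques, N m; "eef_pos": TCP position; "tool_rot": TCP orientation; "ft_force": force on the tool from outside, world axes, zero at the start; "torque": the same for the moment, N m; "finger_gap": finger opening in mm; "gripper_force": force on a finger pad.
Only numpy, scipy, OpenCV 4.12 (cv2) and the standard library are available. Lean on these libraries where they do the work, as an engineer would, in place of code of your own. Each camera call takes 0.05 s, during which the arm holds its last target. There are 200 camera calls.

## Task

A guest at the entryway console has asked for the pink macaron. Pick up the pastry tongs from their white tray, close them gently on the pink macaron on the marble board, lift it level, about ten centimetres above the board, and finish still holding it there in the tongs, without letting go. Never touch a macaron with the gripper, and leave the other two macarons, the bell and the mint dispenser where they are.

Things in the scene. Friction and masses are not known exactly. Their poses are not given: they have to be found in the camera images.
- tongs: Stainless spring pastry tongs, 200 mm long, about 95 g, lying flat on the white tray, jaws towards their own +x, arms parting along their own y, z up. Arms: strips 24 mm high on edge. Origin: underside of the round spring head (22 mm across; a hanging ring reaches 28 mm behind), midway between the arms' hinges. Centre of mass about 90 mm in front of the origin.
- tongs_grip (a point): Midway between the black silicone sleeves on the arms (75 to 115 mm ahead of the tongs' origin, 28 mm high), 95 mm ahead of it, 14 mm up. Over the sleeves' outsides: 56 mm released, 36 mm with the jaws on a macaron; 1 mm less here shuts the jaws by 2 mm. The spring pushes each sleeve out with 3 N open to 6 N shut: held 46 to 52 mm wide, the tongs can be carried jaws open.
- tongs_tip (a point): Point midway between the jaws, 185 mm ahead of the tongs' origin, at underside level: where the macaron's axis belongs when the jaws close. The jaws move symmetrically; their faces are 72 mm apart when released.
- jaw_left: Left (+y) steel jaw of the tongs, a shallow upright scoop 28 mm long and 24 mm high, about 5 mm thick. Origin: middle of the gripping face at its lower edge; its x runs along the jaw, y points outwards, away from the other jaw.
- jaw_right: Right (-y) steel jaw, the mirror image: origin in the middle of the gripping face at its lower edge, x along the jaw, -y pointing outwards.
- tray: Fixed flat white ceramic tray without rim, 240 x 120 mm (x, y) and 8 mm thick, on which the tongs lie lengthwise; at the robot's left or right. Origin: centre of its underside. It stands on the 3 mm rubber mat.
- board: Fixed white marble serving board, 120 x 260 mm (x, y), 12 mm thick, without rim, on the 3 mm rubber mat. The three macarons stand on it in a row along its y, about 85 mm apart. Origin: centre of its underside; x points away from the robot, z up.
- macaron_pink: The wanted macaron: pink, round, 34 mm across, 22 mm high, 14 to 23 g, fragile: it cracks if one jaw presses it with more than 40 N (a 28 N squeeze on the sleeves gives about 12 N there). Stands flat on the board at any of its three places. Origin: centre of its underside, z up.
- macaron_green: Pale green macaron of the same size, to be left where it is. Origin: centre of its underside.
- macaron_yellow: Yellow macaron of the same size, to be left where it is. Origin: centre of its underside.
- bell: Bystander: chrome counter bell, 80 mm across and 55 mm high, with a small lever striker reaching 68 mm from its axis in its -x direction. Loose. Origin: centre of its underside.
- dispenser: Bystander: upright stainless push dispenser of mints, 42 mm across and 78 mm high, with a small chute at its foot. Loose. Origin: centre of its underside.
- bowl: Fixed matte grey ceramic bowl, 130 mm across and 42 mm high, with a green key fob and a carabiner in it, on the side opposite the tray. Origin: centre of its underside.
Mind the look-alikes: they are no part of the job. Several things have the shape of the macaron_pink; the one meant has the colours described above.

How it is judged (in metres and radians):
On the way, in this order (a step that is already met when the one before it is completed fails the run):
1. the tongs are picked up by the gripper, 2 cm or more clear of the tray, the pink macaron still in its place (height (world z) of each of tongs, tongs_tip above 0.031 m and contact force between the fingers and tongs above 0.5 N and distance of macaron_pink from where it was at the start of the episode below 0.01 m), for 0.2 s.
2. both jaws press on the pink macaron while it is still at the board (contact force between each of jaw_left, jaw_right and macaron_pink above 0.5 N and z of macaron_pink in the frame of board below 0.022 m), for 0.1 s.
At the end, for the whole second after the job is handed in: The gripper holds the tongs, both jaws press the pink macaron (over 0.5 N), which is still (under 3 cm/s), level (20 degrees) and 6 cm or more above the board; the tongs rest on nothing; other macarons within 12 mm, bell and dispenser within 20 mm of their places (z of macaron_pink in the frame of board above 0.072 m and contact force between each of jaw_left, jaw_right and macaron_pink above 0.5 N and contact force between the fingers and tongs above 1 N and height (world z) of tongs above 0.05 m and angle between macaron_pink's own z axis and vertical below 0.35 rad and linear speed of macaron_pink below 0.03 m/s and contact force between tongs and board below 0.1 N and contact force between tongs and bowl below 0.1 N and contact force between tongs and dispenser below 0.1 N and contact force between tongs and bell below 0.1 N and distance of each of macaron_green, macaron_yellow from where it was at the start of the episode below 0.012 m and distance of each of bell, dispenser from where it was at the start of the episode below 0.02 m); the arm keeps its last pose, push and grip.
It fails at once if the arm or its fingers touch a macaron (contact force between any of the arm, the fingers and macaron_pink above 0.3 N or contact force between any of the arm, the fingers and macaron_green above 0.3 N or contact force between any of the arm, the fingers and macaron_yellow above 0.3 N).
It fails at once if a jaw presses the pink macaron with more than 40 N and cracks it (contact force between any of jaw_left, jaw_right and macaron_pink above 40 N).
It fails at once if another macaron is shifted by more than 12 mm (distance of any of macaron_green, macaron_yellow from where it was at the start of the episode above 0.012 m).
It fails at once if the bell or the dispenser is shifted by more than 20 mm (distance of any of bell, dispenser from where it was at the start of the episode above 0.02 m).
It also fails if it takes over 43 s, if anything falls off the work surface, if the arm or the gripper's body presses on something with over 40 N, if the wrist force passes 120 N, or if a joint passes its speed limit or range.

## Working session

There is one attempt and no reset: what is moved stays moved. The work goes in short steps, each a Python script; the robot and the scene stay as the last script left them, time stands still between calls to the robot, and variables do not carry over. Pictures are saved under pics/ and viewed, at most 10 in all, crops included, and the job is handed in when it is done.

```bash
ls; mkdir -p pics; cat > h.py <<'E'
import numpy as np, cv2
from workcell import *
def snap(n,f):
    c=camera(n); cv2.imwrite(f'pics/{f}.png',c['image']); np.savez(f'{f}.npz',**c); return c
def px(c,u,v,z=None):
    """pixel -> world; with z: intersect plane, else with depth"""
    K=np.array([[c['fx'],0,c['cx']],[0,c['fy'],c['cy']],[0,0,1.]])
    p=cv2.undistortPoints(np.array([[[u,v]]],float),K,np.array(c['dist_coeffs'],float))[0,0]
    T=np.array(c['cam_to_world']); d=T[:3,:3]@np.array([p[0],-p[1],-1.])
    o=T[:3,3]
    s=(z-o[2])/d[2] if z is not None else float(c['range_z'][int(round(v)),int(round(u))])
    return o+s*d
E
python3 - <<'E'
from h import *
snap('top','top1');snap('scene','scene1');s=read_state();print(s['finger_gap'],s['tool_rot'],s['time'],grip_point_offset)
E
```

```text
pics
85.46138026526064 [[-9.35965806e-01  3.52090813e-01 -2.63466998e-04]
 [ 3.52090902e-01  9.35965342e-01 -9.35523144e-04]
 [-8.27931257e-05 -9.68382006e-04 -9.99999528e-01]] 0.1 -18.700000000000003
```

View pics/top1.png

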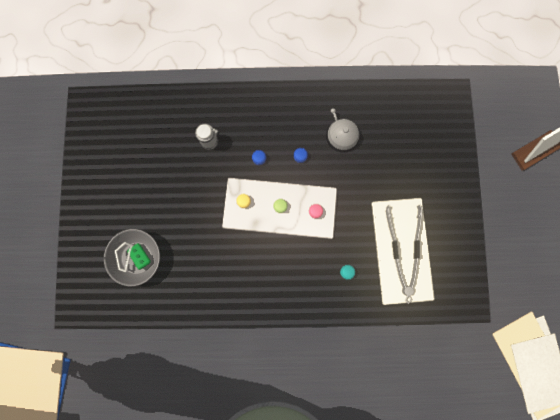

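View pics/scene1.png

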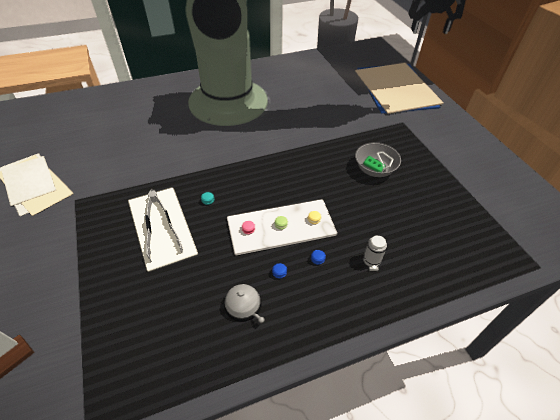

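Robot is at the bottom of the top view. Candidates with macaron shape: pink (316,211), green (281,206), yellow (243,201) on the board; blue (260,157) and (301,155), teal (348,272) on the mat. The pink one is (316,211). The tongs are on the tray: head about (408,291), jaws about (389,211) and (420,211).

```bash
python3 - <<'E'
from h import *
c=dict(np.load('top1.npz'))
im=c['image'][130:310,290:450]
cv2.imwrite('pics/crop1.png',cv2.resize(im,None,fx=3.3,fy=3.3,interpolation=cv2.INTER_CUBIC))
for n,u,v,z in [('pink',316,211,37),('green',280.5,206,37),('yellow',243.5,201,37),('head',408,291.5,35),('jl',389,211,35),('jr',420,211,35),('sl',395.5,250,39),('sr',417.5,249,39),('bell',343,134,40),('disp',205,131,81),('teal',348,272,22),('b1',301,155,22),('b2',260,157,22),('btl',226,179,15),('bbl',223,228,15),('btr',337,188,15),('bbr',334,238,15),('ttl',373,202,11),('ttr',422,199,11),('tbl',383,304,11),('tbr',434,300,11)]:
    print(n,px(c,u,v,z).round(),px(c,u,v).round())
E
```

```text
pink [ 574. -109.   37.] [ 573. -109.   42.]
green [587. -28.  37.] [587. -28.  39.]
yellow [600.  57.  37.] [601.  57.  35.]
head [ 388. -311.   35.] [ 388. -312.   33.]
jl [ 571. -278.   35.] [ 571. -277.   35.]
jr [ 570. -350.   35.] [ 570. -349.   36.]
sl [ 481. -287.   39.] [ 481. -287.   38.]
sr [ 483. -337.   39.] [ 482. -336.   43.]
bell [ 756. -178.   40.] [ 751. -176.   55.]
disp [756. 140.  81.] [755. 140.  83.]
teal [ 434. -179.   22.] [ 434. -179.   25.]
b1 [711. -79.  22.] [711. -79.  25.]
b2 [708.  19.  22.] [708.  19.  25.]
btl [658. 100.  15.] [661. 102.   2.]
bbl [541. 107.  15.] [543. 109.   1.]
btr [ 631. -162.   15.] [ 634. -164.    3.]
bbr [ 513. -151.   15.] [ 515. -153.   -1.]
ttl [ 597. -247.   11.] [ 598. -247.    8.]
ttr [ 602. -364.   11.] [ 603. -366.    4.]
tbl [ 360. -259.   11.] [ 360. -258.   14.]
tbr [ 366. -378.   11.] [ 365. -381.   -0.]
```

View pics/crop1.png

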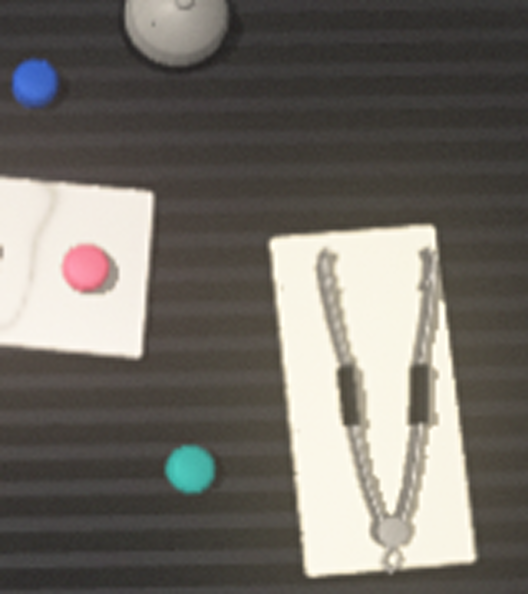

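The crop confirms it: pink macaron at crop (86,267), tongs nearly along world x with sleeves at (349,395) and (420,395). Next I'll check what the gripper calls accept, since the jaws must be carried open.

Interface has no partial width, so the plan is as follows:
- Clamp the tongs shut and lift them.
- Hold the shut jaws just over the pink macaron. Opening makes the pads carry the sleeves until the jaws are spread, so the tongs drop about 25 mm and straddle it.
- Clamp again and lift.

```bash
cat >> h.py <<'E'
from scipy.spatial.transform import Rotation as Ro
def R(yaw,pitch=0):  # tongs yaw, pitch (rad, + = jaws up) -> tool matrix
    return Ro.from_euler('ZY',[yaw,-pitch]).as_matrix()@np.diag([-1.,1,-1])
def st(m=''):
    s=read_state(); print(m,'t%.1f'%s['time'],np.round(s['eef_pos'],1),'gap%.1f'%s['finger_gap'],'gf%.1f'%s['gripper_force'],np.round(s['ft_force'],1))
E
python3 - <<'E'
from h import *
r=R(-.016)
movep([483,-312,110],r); st('above')
c=snap('wrist','w1')
print('guard',movel([483,-312,14.5],max_speed=80,guard=15)); st('down')
clamp(); st('clamped')
movel([483,-312,110],max_speed=80); st('up')
snap('wrist','w2'); snap('scene','s2')
a=cv2.imread('pics/w1.png');b=cv2.imread('pics/w2.png')
cv2.imwrite('pics/w12.png',cv2.resize(np.hstack([a,b]),(800,300)))
E
```

```text
above t3.4 [ 483.4 -311.4  110. ] gap85.3 gf0.0 [-0.6 -0.3 -0.6]
guard False
down t4.8 [ 483.2 -312.1   14.9] gap85.5 gf0.0 [-0.3  0.2  0.1]
clamped t5.4 [ 484.3 -312.7   16. ] gap22.1 gf57.4 [-0.7  0.3 21.3]
up t6.7 [ 482.7 -311.9  109.5] gap22.3 gf58.4 [-0.5  0.4 -2. ]
```

View pics/w12.png

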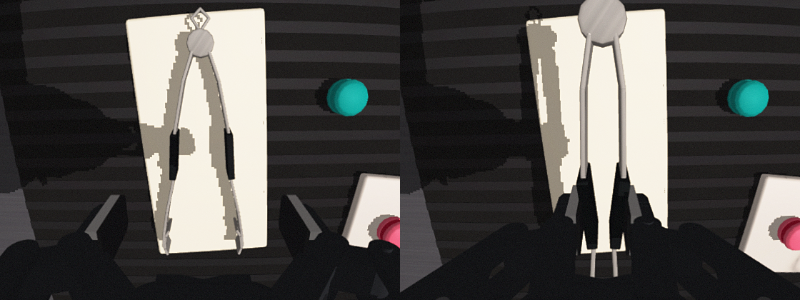

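Left: open fingers over the tongs. Right: tongs held shut by the sleeves, head at about (603,20) and the arms parallel. Next I'll measure the tongs' height and pitch in the grip from the wrist depth.

```bash
python3 - <<'E'
from h import *
c=dict(np.load('w2.npz'))
print('head',px(c,284,28).round(1)); print('ring/head lo',px(c,284,45).round(1))
for v in (80,110,150,190,220): 
    z=c['range_z'][v,240:330]; us=240+np.where((z>0)&(z<z[z>0].min()+12))[0]
    P=np.array([px(c,u,v) for u in us]); i=P[:,2].argsort()[::-1][:6]
    print(v,P[i].mean(0).round(1),us.min(),us.max())
for v in (360,375,385):
    z=c['range_z'][v,255:320]; print(v,z[::6].round())
c=dict(np.load('s2.npz'));cv2.imwrite('pics/s2c.png',cv2.resize(c['image'][100:280,90:330],(800,600),interpolation=cv2.INTER_CUBIC))
# pink centre from top and scene images by colour
for f in ('top1','scene1','s2'):
    c=dict(np.load(f+'.npz')); h=cv2.cvtColor(c['image'],cv2.COLOR_BGR2HSV)
    m=((h[...,0]>165)|(h[...,0]<4))&(h[...,1]>110)&(h[...,2]>120)
    n,l,s,ce=cv2.connectedComponentsWithStats(m.astype(np.uint8)); k=1+s[1:,4].argmax()
    print(f,ce[k],s[k,4],px(c,*ce[k],z=30).round(1))
E
```

```text
head [ 387.6 -309.7  129.3]
ring/head lo [ 392.5 -309.8  128.5]
80 [ 403.1 -312.5  129.5] 257 309
110 [ 412.4 -313.   129.5] 253 314
150 [ 425.4 -310.5  129.2] 252 316
190 [ 439.1 -310.5  129. ] 252 316
220 [ 450.2 -303.8  128.7] 252 316
360 [299. 300. 148. 149. 301. 299. 299. 300. 300. 300. 300.]
375 [305. 305. 152. 305. 304. 304. 304. 304. 152. 304. 303.]
385 [ 85. 308. 151. 308. 308. 308. 307. 308. 153. 309.  85.]
top1 [317.16 210.56] 75 [ 576.2 -112.3   30. ]
scene1 [247.43442623 227.09836066] 122 [ 579.  -109.2   30. ]
s2 [247.41666667 227.1       ] 120 [ 579.  -109.2   30. ]
```

View pics/s2c.png

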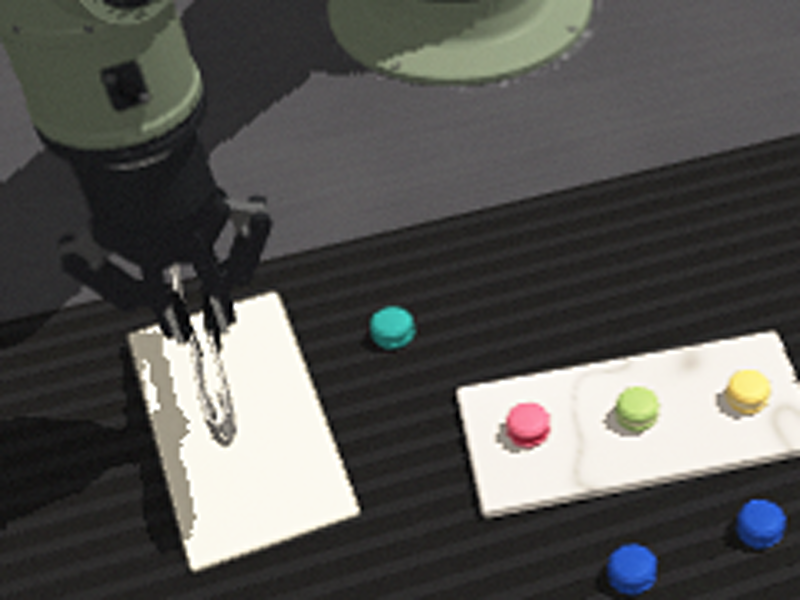

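Tongs are level, underside about 5 mm below the TCP and tip 90 mm ahead, as designed. Pink is at about (576,-110.5). I'll go above it with 0.15 rad jaws-up pitch and look.

```bash
cat >> h.py <<'E'
PINK=np.array([576,-110.5]); YAW=-.1
def tcp(tipz,pitch,xy=PINK,yaw=YAW,off=(90,0,-5)):
    Rt=Ro.from_euler('ZY',[yaw,-pitch]).as_matrix()
    return np.array([*xy,tipz])-Rt@np.array(off,float), R(yaw,pitch)
E
python3 - <<'E'
from h import *
p,r=tcp(110,.15); print(p,inverse_kinematics(*tcp(42,.15)))
movep(p,r); st('above')
p,r=tcp(60,.15); movel(p,r,max_speed=80); st('near')
a=snap('top','t3')['image'][160:310,220:420]; b=snap('scene','s3')['image'][150:300,150:350]
cv2.imwrite('pics/n3.png',cv2.resize(np.hstack([a,b]),(800,300),interpolation=cv2.INTER_CUBIC))
E
```

```text
[ 486.71172148 -101.54128985  101.49442347] [-0.04038374  0.62314908  0.1638821   2.1957493  -0.48499853  0.20108765
  2.02633612]
above t7.7 [ 487.1 -101.9  101.7] gap22.0 gf58.4 [ 0.4 -1.1 -1. ]
near t8.5 [ 486.9 -101.8   51.7] gap22.0 gf58.4 [ 0.5  0.5 -1.3]
```

View pics/n3.png

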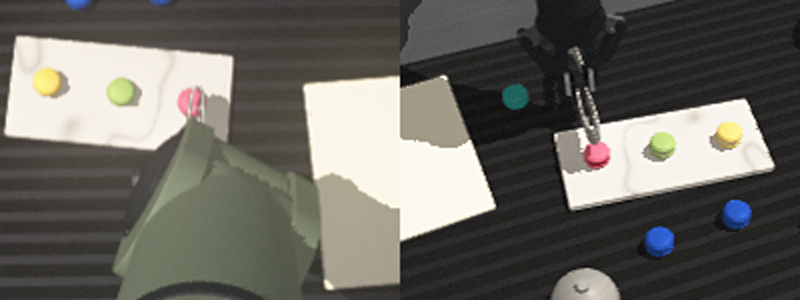

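Left (top view): shut jaws at about (195,90), over the pink macaron (189,101). Right (scene): jaw ends at (594,138), just above pink at (597,154). I'll measure the jaws by depth.

```bash
python3 - <<'E'
from h import *
for f,(u0,u1,v0,v1) in {'t3':(305,330,198,222),'s3':(230,262,195,232)}.items():
    c=dict(np.load(f+'.npz')); P=np.array([[u,v,*px(c,u,v)] for v in range(v0,v1) for u in range(u0,u1)])
    Q=P[(P[:,4]>60)&(P[:,4]<130)&(P[:,2]>555)]
    for x in range(555,605,8):
        q=Q[(Q[:,2]>=x)&(Q[:,2]<x+8)]
        if len(q): print(f,x,len(q),q[:,2:].mean(0).round(1),'zmax',q[:,4].max().round(1),'xmax',q[:,2].max().round(1))
    h=cv2.cvtColor(c['image'],cv2.COLOR_BGR2HSV)
E
```

```text
t3 555 17 [ 559.7 -108.5   76.8] zmax 86.6 xmax 563.0
t3 563 20 [ 566.3 -108.    77.6] zmax 85.4 xmax 570.0
t3 571 19 [ 575.3 -108.7   81.2] zmax 85.0 xmax 578.9
t3 579 11 [ 583.4 -110.    82.2] zmax 87.9 xmax 586.5
t3 587 3 [ 587.8 -109.4   76.1] zmax 83.4 xmax 588.2
s3 555 13 [ 560.6 -109.5   76.8] zmax 83.9 xmax 562.5
s3 563 21 [ 567.  -107.3   76.7] zmax 83.3 xmax 570.9
s3 571 9 [ 574.7 -109.4   82.1] zmax 85.4 xmax 578.4
s3 579 35 [ 583.  -109.6   75.7] zmax 87.8 xmax 587.0
s3 587 17 [ 588.6 -109.2   72.8] zmax 85.7 xmax 590.6
```

Jaw centre is at about (576,-109.5) with its top at 85 mm, as planned. Now I'll descend, open so the tongs drop, and look.

```bash
python3 - <<'E'
from h import *
p,r=tcp(41,.15); print(movel(p,r,max_speed=50,guard=8)); st('low')
open_gripper(); st('open'); wait(.3)
a=snap('top','t4')['image'][160:310,220:420]; b=snap('scene','s4')['image'][150:300,150:350]
w=snap('wrist','w4')['image']
cv2.imwrite('pics/n4.png',np.vstack([cv2.resize(np.hstack([a,b]),(800,300),interpolation=cv2.INTER_CUBIC),np.hstack([cv2.resize(w,(400,300)),np.zeros((300,400,3),np.uint8)])]))
E
```

```text
False
low t9.1 [ 486.5 -101.6   32.2] gap22.2 gf58.4 [-0.  -0.1 -0.5]
open t9.7 [ 486.7 -101.5   32.5] gap85.2 gf0.0 [-0.4  0.2  0. ]
```

View pics/n4.png

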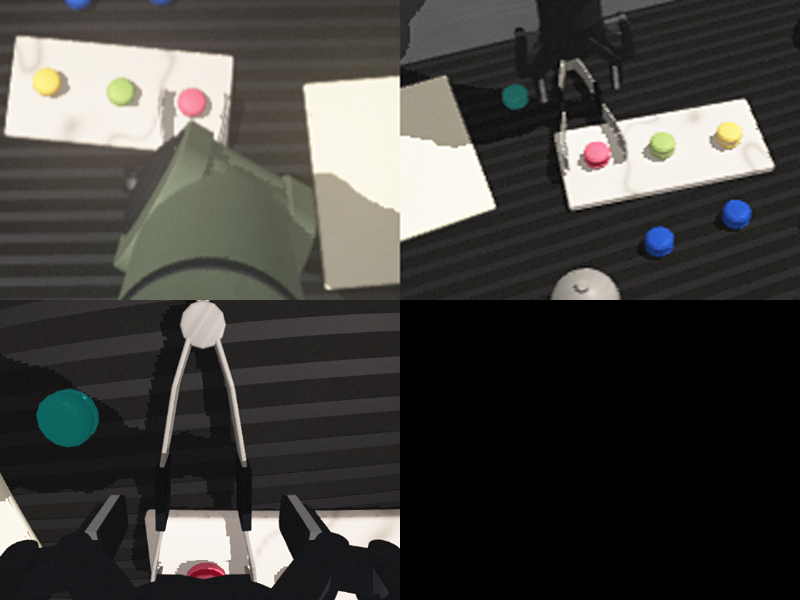

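The drop worked: in all three views the jaws stand open on either side of the pink macaron (scene (597,154)), with the sleeves between the open fingers. I'll measure the tongs' lie from the wrist view.

```bash
python3 - <<'E'
from h import *
c=dict(np.load('w4.npz'))
print('head',px(c,284,35).round(1))
for v in (100,150,200,240,290,320,350,380):
    row=[]
    for u0,u1 in ((200,270),(290,360)):
        P=np.array([px(c,u,v) for u in range(u0,u1) if c['range_z'][v,u]>130]); P=P[P[:,2]<60]
        m=P[:,2].max(); row.append(P[P[:,2]>m-2].mean(0).round(1))
    print(v,*row,'mid',((row[0]+row[1])/2).round(1))
E
```

```text
head [392.1 -91.4  27.2]
100 [ 412.6 -104.3   26.6] [414.8 -83.2  26.3] mid [413.7 -93.8  26.4]
150 [ 429.3 -111.7   31. ] [432.7 -78.7  30.8] mid [431.  -95.2  30.9]
200 [ 448.2 -117.4   32.7] [452.1 -76.7  33. ] mid [450.2 -97.1  32.8]
240 [ 462.4 -122.    38.1] [467.2 -75.3  38. ] mid [464.8 -98.6  38. ]
290 [ 484.9 -125.6   40.1] [489.8 -76.2  40.3] mid [ 487.4 -100.9   40.2]
320 [ 499.7 -128.1   41.5] [504.8 -76.7  41.7] mid [ 502.2 -102.4   41.6]
350 [ 519.8 -133.7   39.2] [525.8 -74.5  39.1] mid [ 522.8 -104.1   39.2]
380 [ 537.8 -140.    40.9] [544.6 -72.3  41. ] mid [ 541.2 -106.2   41. ]
```

The tongs' yaw (-0.099), pitch (0.094) and tip (about 575.5) match prediction. Next: lower, clamp, lift and level.

```bash
python3 - <<'E'
from h import *
r=R(-.099,.095)
print(movel([486.6,-100.8,10],r,max_speed=50,guard=10)); st('down')
clamp(); st('clamped'); wait(.3); st()
movel([486.6,-100.8,40],max_speed=40); st('lift')
movel([486.6,-100.8,119],R(-.099,0),max_speed=60); wait(.5); st('top')
a=snap('top','t5')['image'][160:310,220:420]; b=snap('scene','s5')['image'][130:280,150:350]
cv2.imwrite('pics/n5.png',cv2.resize(np.hstack([a,b]),(800,300),interpolation=cv2.INTER_CUBIC))
E
```

```text
False
down t10.8 [ 486.5 -100.8    9.8] gap85.5 gf0.0 [-0.2 -0.4  0.3]
clamped t11.3 [ 487.4 -101.    11. ] gap35.2 gf57.6 [-3.3  0.1 18.9]
 t11.6 [ 487.3 -101.1   10.9] gap35.1 gf57.6 [-1.4  0.  20.5]
lift t12.5 [ 486.5 -100.7   39.8] gap35.1 gf59.7 [-0.4  0.2 -1.4]
top t14.5 [ 486.6 -100.8  119. ] gap35.0 gf59.7 [ 0.   0.5 -0.7]
```

View pics/n5.png

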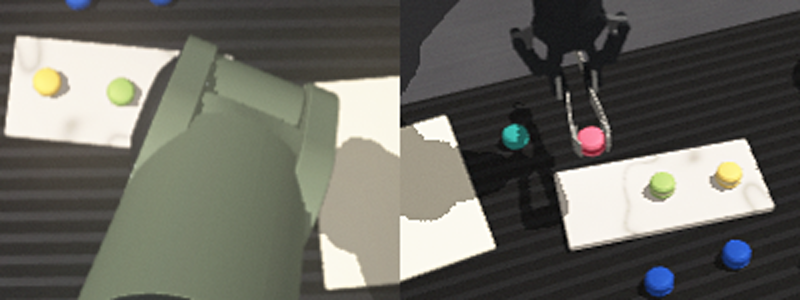

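Scene view shows the pink macaron at (592,140) held between the jaws, well clear of the board. Green and yellow are in place. I'll check its height and hand in.

```bash
python3 - <<'E'
from h import *
c=dict(np.load('s5.npz')); p=px(c,150+192/2,130+140/2); print(p)
if p[2]>95: print(finish_job()); st()
E
```

```text
[ 584.26257262 -108.58910957  134.87218285]
the job is handed in; nothing more can be done
None
the job is handed in; nothing more can be done
```

The job is handed in. At hand-in the tongs held the pink macaron about 10 cm above the board, looking level, with green and yellow in place, at about 15 s of the 43 s limit; I got no verdict back.

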